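# Sort the cut vegetables into their prep dishes

## Robot

A 6-joint arm with a two-finger parallel gripper is mounted at the origin on the work surface. World frame = base frame: x ahead of the robot, y to its left, z up, the work surface at z = 0. Lengths are in mm, angles in rad, forces in N, time in s.
With the tool pointing down it reaches from about 275 to 750 mm from the base axis. Payload 10.2 kg.
Tool frame: the origin (TCP) lies midway between the tips of the shut fingers; the grasp point (between the pads) lies 19 mm behind it; y points along the fingers, z is the direction in which the jaws open and shut, and the axes are right-handed (so a half turn about y gives the same grasp; the last joint's range is limited). The gripper opens to 85 mm and grips with 20 to 120 N. Pads are 22 mm wide; open, the fingers measure 114 mm over their backs; the gripper's body (76 mm by 85 mm) begins 54 mm behind the grasp point. The pads swing forward as they close: fully open they stand 13 mm farther back than shut.
Start: joints at [-0.223, 0.313, 1.498, -0, 1.331, -0.223], TCP at [525.006, -0.013, 231.294] pointing down, gripper open.
Joint ranges: [-2.94, 2.94], [-0.97, 2.17], [0.19, 2.56], [-1.23, 4.37], [0.02, 3.11], [-2.88, 2.88]. Speed limits (rad/s): [2.39, 2.39, 3.01, 3.14, 3.14, 3.14].

## Interface

Orientations are given as a unit quaternion [w, x, y, z].
In Python, from rig import ctrl gives the robot as it stands.
- The arm moves only by the shell command python3 -m inch 'ROWS' [OPENING] [FORCE]. ROWS is JSON, one flat list of numbers, 6 for each row, row after row: the shift along the tool's x, y, z in cm, then the turn, a rotation vector about the tool's x, y, z in rad. A call has 1 to 8 rows; each row is the pose to reach, as a shift and turn from the pose commanded when the call began, along the tool's axes at that moment; what a row does not reach only later rows make up. A row lasts 1/12 s, in which the tool goes at most 41.7 mm and 7.16 degrees, less where a joint would pass 70% of its speed; a pose out of reach is approached as far as the arm can. A call with a gripper value outside its range is refused whole. OPENING is the gripper command: -1 is fully open, 1 is shut, values between are in proportion, set as the call begins (- or left out, the last holds). The fingers move at their own pace and stop on an object; FORCE is the grip in N (left out, the last holds). Time passes only in rows, so rows that repeat a pose let the fingers close. It gives the time, the measured TCP pose, the force and the opening at its end, in the units of the state.
- ctrl.sense(): the state, without advancing time (a new reading comes with each control period).
- ctrl.capture(name): name is "scene" or "side" or "wrist"; returns the picture (400x640x3 uint8, red, green, blue); there is no depth.
- ctrl.get_calibration(name): a dict with "fx", "fy", "cx", "cy" (pixels), "world_to_cam" (4x4, takes a point from world to camera coordinates). Camera axes: x right, y down, z forward; pixel columns grow to the right and rows downward; lengths in mm; the calibration is good to about 2 mm. The wrist camera is an equidistant fisheye: a pixel r from the principal point sees the ray r / f radians off the axis. A picture is of the moment at which its call begins: read the wrist's pose just before it. get_calibration takes no time and is no camera call; for the wrist camera it gives the pose at the moment of the call.
- ctrl.finish_job(): hands the job in, once; it reports no verdict.
Trained networks look in the newest picture that a camera, given by its name, has taken for a name from the list of things; names that differ only in an ending like _2 or _b are one class to them, and where a whole thing is asked for, a point or a joint stands for the part that bears it (a point fixed in the world has none). Each returns a list of dicts, best first, with "score" (0 to 1); they miss things now and then, are a little off and sometimes report something else, mostly with a low value. They report only what shows in the picture. A call takes as long as a camera call.
- ctrl.search_frame(thing, camera): "uv" ([column, row] in pixels, amid what is visible of it).
The state is a dict: "time_s": time; "joints": joint angles; "dq": joint speeds; "tau": joint torques, N m; "eef_pos": TCP position; "ee_rot": TCP orientation; "force": force on the tool from outside, world axes, zero at the start; "wrist_torque": the same for the moment, N m; "grip_width": opening from 0.0 (shut) to 1.0 (fully open).
Only numpy, scipy, OpenCV 4.12 (cv2) and the standard library are available. Lean on these libraries where they do the work, as an engineer would, in place of code of your own. Each camera call takes 0.05 s, during which the arm holds its last target.

## Task

Sort the cut vegetables from the board: first the two white daikon chunks into the blue dish, then the two orange carrot chunks into the yellow dish, one chunk in each bay, each standing upright on a flat cut face, and last of all the carrot top with the green stub into the green caddy. Leave each kind on the board untouched until its turn, and leave the tomato and the knife where they are.

Things in the scene. Friction and masses are not known exactly. Their poses are not given: they have to be found in the camera images.
- daikon_a_center (a point): White daikon radish chunk, an upright cylinder 40 mm in diameter and 40 mm high, pale face, standing on the teal cutting board (board 8 mm thick, 230 x 370 mm). Point at the chunk's centre, 20 mm above its underside; own z is the cylinder's axis.
- daikon_b_center (a point): White daikon radish chunk, an upright cylinder 40 mm in diameter and 40 mm high, pale face, standing on the teal cutting board (board 8 mm thick, 230 x 370 mm). Point at the chunk's centre, 20 mm above its underside; own z is the cylinder's axis.
- carrot_a_center (a point): Trimmed orange carrot chunk, an almost cylindrical upright piece 33 mm in diameter at the foot, 31 mm at the top, 36 mm high, with a round lighter orange core on its flat top and no green; standing on the teal cutting board (8 mm thick). Point at the chunk's centre, 18 mm above its underside; own z is its axis.
- carrot_b_center (a point): Trimmed orange carrot chunk, an almost cylindrical upright piece 33 mm in diameter at the foot, 31 mm at the top, 36 mm high, with a round lighter orange core on its flat top and no green; standing on the teal cutting board (8 mm thick). Point at the chunk's centre, 18 mm above its underside; own z is its axis.
- carrot_top_center (a point): Carrot top (the trimming): round orange piece 33 to 35 mm in diameter and 30 mm high with green leaf stubs 12 mm high in the middle of its top (42 mm in all), standing on the teal cutting board (8 mm thick). Grip it by the orange part. Point on its axis 21 mm above its underside; own z is its axis.
- tomato_center (a point): Bystander: whole red tomato with a green calyx, 58 mm in diameter, 51 mm high over the stalk, standing loose on the cutting board among the pieces; not to be moved. Point on its axis 22 mm above its underside.
- knife_center (a point): Bystander: kitchen knife with black handle and steel blade, about 280 mm long along its own y axis (blade to +y), 18 mm high, lying loose on the table beyond the board; not to be moved. Point near its middle, 9 mm above the table.
- blue_dish: Blue two-bay dish, fixed to the table left or right of the board, turned up to 0.12 rad. Outside 125 (x) x 155 (y) x 32 mm high; walls, floor and divider 5 mm thick. The divider runs along its x axis through the middle; each bay is 115 (x) x 70 (y) mm inside, bay centres at y = +37.5 and -37.5 mm. Origin: centre of the underside, 5 mm below the bays' floor.
- yellow_dish: Yellow two-bay dish, fixed to the table left or right of the board, turned up to 0.12 rad. Outside 125 (x) x 155 (y) x 32 mm high; walls, floor and divider 5 mm thick. The divider runs along its x axis through the middle; each bay is 115 (x) x 70 (y) mm inside, bay centres at y = +37.5 and -37.5 mm. Origin: centre of the underside, 5 mm below the bays' floor.
- green_caddy: Green open caddy, no divider, fixed to the table left or right of the board, turned up to 0.12 rad. Outside 125 (x) x 155 (y) x 32 mm high, walls and floor 5 mm thick. Origin: centre of the underside, 5 mm below its floor. (A like-sized grey tub of whole vegetables, up to 47 mm high, fills the fourth place and is no target.)

How it is judged:
By the outcome, as a careful person would: the job done as asked, in the order asked, and still so for the second after the job is handed in, with the robot touching nothing.
It also fails if it takes over 99 s, if anything falls off the work surface, if the arm or the gripper's body presses on something with over 40 N, if the wrist force passes 120 N, or if a joint passes its speed limit or range.

## Working session

There is one attempt and no reset: what is moved stays moved. The work goes in short steps, Python scripts to look and compute and a shell command to move; the robot and the scene stay as the last step left them, time stands still between calls to the robot, and variables do not carry over. Pictures are saved under pics/ and viewed, and the job is handed in when it is done.

```bash
ls; mkdir -p pics; python3 - <<'E'
from rig import ctrl
import cv2
for n in ["scene","side","wrist"]:
    im=ctrl.capture(n); cv2.imwrite(f"pics/{n}0.png",im[:,:,::-1])
    c=ctrl.get_calibration(n); print(n,c)
print(ctrl.sense())
E
```

```text
pics
scene {'fx': 505.454944208738, 'fy': 505.454944208738, 'cx': 312.2726385421121, 'cy': 199.83488082576315, 'world_to_cam': array([[-6.34703638e-01,  7.72723912e-01,  7.00346218e-03,
         3.50839439e+02],
       [ 6.59735626e-01,  5.46571296e-01, -5.15760335e-01,
        -3.56142160e+02],
       [-4.02368235e-01, -3.22734527e-01, -8.56704283e-01,
         1.67141292e+03],
       [ 0.00000000e+00,  0.00000000e+00,  0.00000000e+00,
         1.00000000e+00]])}
side {'fx': 412.92070030869974, 'fy': 412.92070030869974, 'cx': 315.6541183779254, 'cy': 198.61769440377353, 'world_to_cam': array([[-9.99898837e-01, -1.34101419e-02,  4.74171198e-03,
         5.39746916e+02],
       [-1.13469264e-02,  5.51016793e-01, -8.34417006e-01,
         3.61696378e+01],
       [ 8.57688752e-03, -8.34386398e-01, -5.51113215e-01,
         9.14796453e+02],
       [ 0.00000000e+00,  0.00000000e+00,  0.00000000e+00,
         1.00000000e+00]])}
wrist {'fx': 309.70691628693146, 'fy': 309.70691628693146, 'cx': 317.62617856777615, 'cy': 201.6775614027459, 'world_to_cam': array([[ 9.99998308e-01,  1.47936229e-
[... 267 characters left out ...]
000e+00,
         1.00000000e+00]])}
{'time_s': 0.15, 'joints': array([-2.23384932e-01,  3.13329292e-01,  1.49824032e+00,  5.46933508e-06,
        1.33099923e+00, -2.23382812e-01]), 'dq': array([-0.00042746, -0.00161885, -0.00321859,  0.0008851 ,  0.00062717,
       -0.00048329]), 'tau': array([ 1.79854873e-03, -4.12368500e+01, -2.59796566e+01, -1.57318855e-04,
        3.17765021e-03, -3.62555340e-05]), 'eef_pos': array([5.24814494e+02, 3.92783924e-02, 2.30870912e+02]), 'ee_rot': array([ 0.49981675, -0.50018142,  0.50029385, -0.49970775]), 'force': array([-0.80211078, -0.68573639, -0.28736951]), 'wrist_torque': array([ 0.01555528,  0.01056376, -0.00068963]), 'grip_width': 0.9985943401362113}
```

View pics/scene0.png

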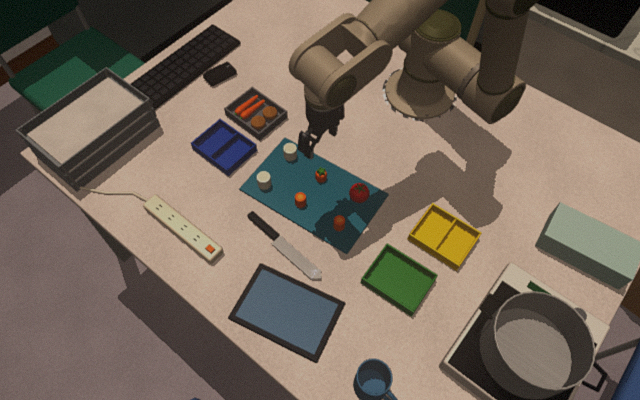

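View pics/side0.png

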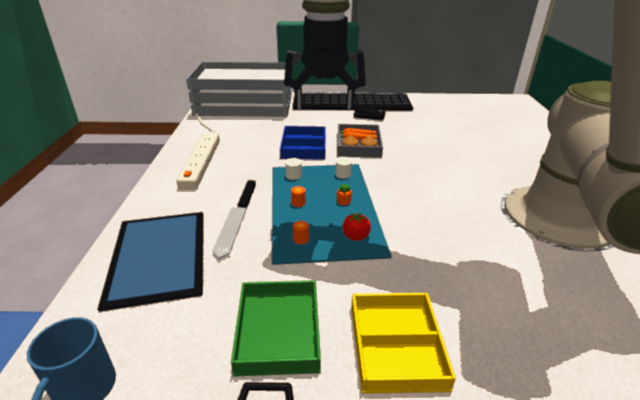

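View pics/wrist0.png

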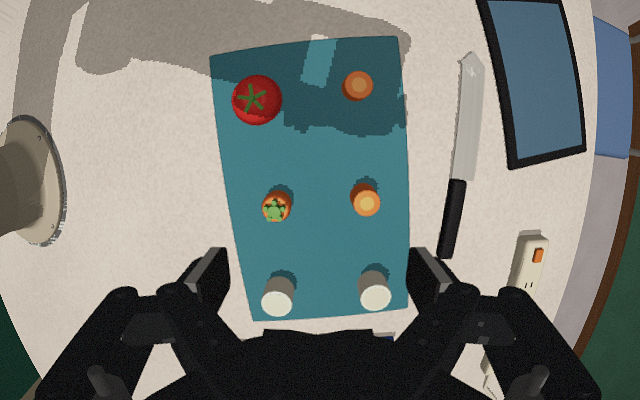

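```bash
cat > h.py <<'E'
import numpy as np, cv2
from rig import ctrl
from scipy.spatial.transform import Rotation as Ro
def ray(n,uv,c=None):
    c=c or ctrl.get_calibration(n)
    T=c['world_to_cam'];R=T[:3,:3];o=-R.T@T[:3,3]
    x=(uv[0]-c['cx'])/c['fx'];y=(uv[1]-c['cy'])/c['fy']
    if n=='wrist':
        r=np.hypot(x,y); s=np.sin(r)/r if r>1e-9 else 1
        d=np.array([x*s,y*s,np.cos(r)])
    else: d=np.array([x,y,1.])
    return o,R.T@d
def onz(n,uv,z,c=None):
    o,d=ray(n,uv,c); return o+d*(z-o[2])/d[2]
def proj(n,p,c=None):
    c=c or ctrl.get_calibration(n)
    T=c['world_to_cam'];q=T[:3,:3]@np.array(p,float)+T[:3,3]
    if n=='wrist':
        r=np.hypot(q[0],q[1]);th=np.arctan2(r,q[2]);k=th/r if r>1e-9 else 1/q[2]
        return np.array([c['fx']*q[0]*k+c['cx'],c['fy']*q[1]*k+c['cy']])
    return np.array([c['fx']*q[0]/q[2]+c['cx'],c['fy']*q[1]/q[2]+c['cy']])
def pose():
    s=ctrl.sense();q=s['ee_rot'];R=Ro.from_quat([q[1],q[2],q[3],q[0]]).as_matrix()
    return s,s['eef_pos'],R
E
python3 - <<'E'
from h import *
np.set_printoptions(precision=1,suppress=True)
s,p,R=pose();print(R)
Z=dict(daikon_a_center=28,carrot_a_center=26,carrot_top_center=29,tomato_center=30,blue_dish=16,yellow_dish=16,green_caddy=16)
for n in ["scene","side","wrist"]:
    for t in Z:
        if n=='wrist' and Z[t]==16: continue
        for d in ctrl.search_frame(t,n):
            print(n,t,round(d['score'],2),np.array(d['uv']),onz(n,d['uv'],Z[t])[:2])
E
```

```text
[[-0. -0.  1.]
 [-1.  0. -0.]
 [-0. -1. -0.]]
scene daikon_a_center 0.67 [286.9 152.4] [ 479.  -158.7]
scene carrot_a_center 0.56 [342.6 224.1] [564.2 116.7]
scene carrot_a_center 0.39 [289.1 152.9] [ 475.1 -153.5]
scene carrot_top_center 0.66 [440.2 235.4] [424.9 341.9]
scene carrot_top_center 0.64 [321.1 174.2] [475.3 -30.7]
scene tomato_center 0.7 [356.  191.5] [458.7  83. ]
scene blue_dish 0.68 [221.5 146.8] [ 583.1 -330.8]
scene blue_dish 0.56 [263.2 180.4] [ 592.6 -151.9]
scene green_caddy 0.85 [399.  277.1] [590.  322.7]
side daikon_a_center 0.53 [341.4 165.5] [ 477.2 -164.9]
side carrot_a_center 0.53 [299.6 232.4] [570.2 106.7]
side carrot_a_center 0.33 [300.1 195.5] [575.3 -27.1]
side carrot_top_center 0.61 [344.5 193.2] [475.3 -34.1]
side tomato_center 0.72 [353.2 225. ] [463.2  85.7]
side blue_dish 0.61 [301.8 143. ] [ 583.6 -316.7]
side yellow_dish 0.64 [399.9 344.6] [410.5 358.6]
side green_caddy 0.95 [277.8 330.1] [593.2 335.5]
wrist daikon_a_center 0.64 [275.4 294.7] [ 469.2 -153.9]
wrist carrot_a_center 0.78 [358.5  88.9] [569.6 101.8]
wrist carrot_top_center 0.83 [276.1 206.6] [476.1 -33.1]
```

```bash
cat > fit.py <<'E'
from h import *
from scipy.optimize import minimize
def cyl(p,r0,r1,h,z0):
    a=np.linspace(0,2*np.pi,24,endpoint=False)
    return [(p[0]+r*np.cos(t),p[1]+r*np.sin(t),z) for r,z in((r0,z0),(r1,z0+h)) for t in a]
def box(p,lx=125,ly=155,h=32):
    c,s=np.cos(p[2]),np.sin(p[2])
    return [(p[0]+c*x-s*y,p[1]+s*x+c*y,z) for x in(-lx/2,lx/2) for y in(-ly/2,ly/2) for z in(0,h)]
def mask(im,kind):
    hsv=cv2.cvtColor(im,cv2.COLOR_RGB2HSV);H,S,V=[hsv[:,:,i].astype(int) for i in range(3)]
    return dict(white=(S<60)&(V>60),orange=(H<20)&(S>110)&(V>50),blue=(H>108)&(H<132)&(S>140),yellow=(H>20)&(H<33)&(S>150),green=(H>45)&(H<78)&(S>110),
      top=((H<20)&(S>110)&(V>50))|((H>=20)&(H<80)&(S>70)))[kind].astype(np.uint8)
def fit(ims,cals,kind,fn,p0,cams,scale=4,pad=25):
    data=[]
    for n in cams:
        m=mask(ims[n],kind);P=np.array([proj(n,q,cals[n]) for q in fn(p0)])
        lo=np.maximum(np.floor(P.min(0)-pad),0).astype(int);hi=np.ceil(P.max(0)+pad).astype(int)
        m=m[lo[1]:hi[1],lo[0]:hi[0]]
        k,l,st,_=cv2.connectedComponentsWithStats(m)
        if k<2: continue
        i=1+np.argmax(st[1:,4]); m=(l==i).astype(np.uint8)
        cn,_=cv2.findContours(m,cv2.RETR_EXTERNAL,cv2.CHAIN_APPROX_NONE)
        m=cv2.drawContours(m.copy(),cn,-1,1,-1)
        m=cv2.resize(m,None,fx=scale,fy=scale,interpolation=cv2.INTER_NEAREST); data.append((n,lo,m))
    def cost(p,full=False):
        o=[]
        for n,lo,m in data:
            P=np.array([proj(n,q,cals[n]) for q in fn(p)]);P=((P-lo+.5)*scale*16).astype(np.int32)
            c=np.zeros_like(m);cv2.fillConvexPoly(c,cv2.convexHull(P),1,shift=4)
            o.append((c&m).sum()/max((c|m).sum(),1))
        return o if full else -np.mean(o)
    st=np.array([[0]*len(p0)]+[[(8 if j<2 else .1) if i==j else 0 for j in range(len(p0))] for i in range(len(p0))],float)
    best=None
    for s in (1,-1):
        r=minimize(cost,p0,method='Nelder-Mead',options=dict(initial_simplex=np.array(p0)+s*st,xatol=.01,fatol=1e-4,maxiter=300))
        if best is None or r.fun<best.fun: best=r
    return best.x,cost(best.x,True)
E
cat > run0.py <<'E'
from fit import *
np.set_printoptions(precision=3,suppress=True)
import sys
ims={n:cv2.imread(f'pics/{n}0.png')[:,:,::-1].copy() for n in('scene','side','wrist')}
cals={n:ctrl.get_calibration(n) for n in ims}
D=lambda p:cyl(p,20,20,40,8);C=lambda p:cyl(p,16.5,15.5,36,8);T=lambda p:cyl(p,17,17,30,8)
for nm,k,f,p0 in [('dA','white',D,(473,-157)),('dB','white',D,(582,-150)),('cA','orange',C,(568,105)),('cB','orange',C,(575,-27)),('top','orange',T,(476,-33))]:
    for cams in (('wrist',),('side',),('scene',),('wrist','side','scene')): print(nm,cams,*fit(ims,cals,k,f,p0,cams))
for nm,k,p0 in [('blue','blue',(583,-322,0)),('yellow','yellow',(412,355,0)),('green','green',(592,330,0))]:
    for cams in (('side',),('scene',),('side','scene')): print(nm,cams,*fit(ims,cals,k,box,p0,cams))
E
python3 run0.py
```

```text
dA ('wrist',) [ 506.975 -216.255] [np.float64(0.18557262409721426)]
dA ('side',) [ 474.409 -158.17 ] [np.float64(0.19004270622611824)]
dA ('scene',) [ 462.134 -162.701] [np.float64(0.5184062364660026)]
dA ('wrist', 'side', 'scene') [ 463.    -162.001] [np.float64(0.0005200996857731065), np.float64(0.15821560252619282), np.float64(0.5186227804244261)]
dB ('wrist',) [ 620.106 -207.182] [np.float64(0.407849770444268)]
dB ('side',) [ 599.707 -149.646] [np.float64(0.20060172703473605)]
dB ('scene',) [ 593.901 -149.897] [np.float64(0.6577457539886773)]
dB ('wrist', 'side', 'scene') [ 594.513 -149.283] [np.float64(0.0018146787346536427), np.float64(0.18738648220427406), np.float64(0.6569812291077398)]
cA ('wrist',) [567.254 105.234] [np.float64(0.9371360191463901)]
cA ('side',) [568.962 103.973] [np.float64(0.9271794871794872)]
cA ('scene',) [568. 105.] [np.float64(0.0)]
cA ('wrist', 'side', 'scene') [568.139 105.328] [np.float64(0.9259581881533101), np.float64(0.9197761194029851), np.float64(0.0)]
cB ('wrist',) [579.16  -24.424] [np.float64(0.926292204280306)]
cB ('side',) [581.023 -26.137
[... 620 characters left out ...]
7.337   -0.577] [np.float64(0.2327002425273237)]
blue ('side', 'scene') [ 580.464 -333.56    -0.013] [np.float64(0.8706807366025243), np.float64(0.2166808460703494)]
yellow ('side',) [413.151 346.164   0.015] [np.float64(0.9635690697414082)]
yellow ('scene',) [407.072 347.626   0.046] [np.float64(0.8768413761256061)]
yellow ('side', 'scene') [412.241 347.095   0.032] [np.float64(0.9583513013479489), np.float64(0.8706775888575297)]
green ('side',) [594.067 321.037   0.056] [np.float64(0.9516487690615429)]
green ('scene',) [584.873 322.256   0.052] [np.float64(0.8826866348990243)]
green ('side', 'scene') [594.512 322.056   0.052] [np.float64(0.9484490561872171), np.float64(0.8757450992441468)]
```

```bash
python3 - <<'E'
from fit import *
ims={n:cv2.imread(f'pics/{n}0.png')[:,:,::-1].copy() for n in('scene','side','wrist')}
h={n:cv2.cvtColor(ims[n],cv2.COLOR_RGB2HSV) for n in ims}
for n,u,v in [('wrist',277,303),('wrist',285,283),('wrist',375,298),('wrist',240,310),('side',293,164),('side',293,175),('side',270,165),('side',318,165),('scene',224,138),('scene',212,158),('scene',235,160),('scene',222,147),('side',300,135),('side',300,155)]: print(n,u,v,h[n][v,u])
for uv,z in (((277,303),48),((375.5,298.5),48)): print(onz('wrist',uv,z))
import numpy as np
a=np.vstack([cv2.resize(ims['scene'][110:210,180:330],(750,500),interpolation=0)[:,:,::-1]])
cv2.imwrite('pics/z1.png',a)
E
```

```text
wrist 277 303 [ 29  26 214]
wrist 285 283 [ 25  41 107]
wrist 375 298 [ 25  31 213]
wrist 240 310 [ 16  28 215]
side 293 164 [ 26  37 234]
side 293 175 [ 20  51 131]
side 270 165 [ 16  23 243]
side 318 165 [ 88  17 176]
scene 224 138 [116 148 112]
scene 212 158 [118 133 102]
scene 235 160 [115 155 107]
scene 222 147 [131  68  41]
side 300 135 [113 216 156]
side 300 155 [113 206  73]
[ 473.71065884 -153.64996181   48.        ]
[ 597.0854738  -147.45114189   48.        ]
```

View pics/z1.png

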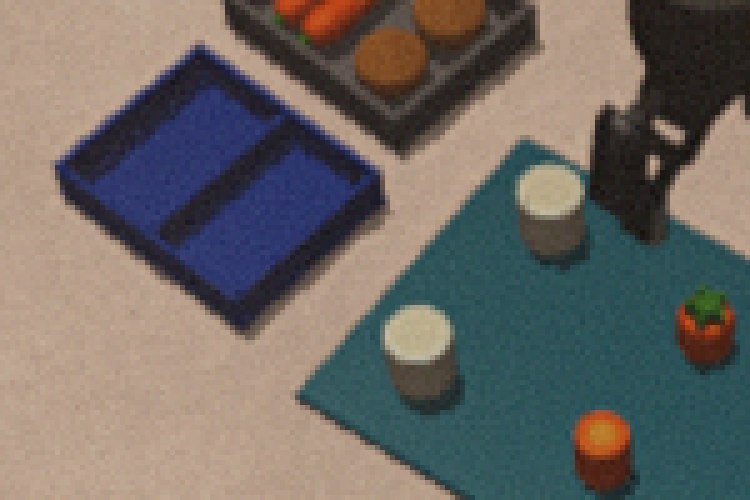

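```bash
python3 - <<'E'
from h import *
np.set_printoptions(precision=1,suppress=True)
q=[onz('scene',(180+u/5-.5+.0,110+v/5-.5),32)[:2] for u,v in((200,47),(57,168),(243,312),(382,178))]
q=np.array(q);print(q,q.mean(0));
for a,b in((0,1),(3,2),(1,2),(0,3)): d=q[b]-q[a];print(d,np.hypot(*d),np.arctan2(d[1],d[0]))
for u,v in((550,190),(418,335)):print(onz('scene',(180+u/5-.5,110+v/5-.5),48))
s=cv2.imread('pics/side0.png')[115:275,250:410];cv2.imwrite('pics/z2.png',cv2.resize(s,(640,640),interpolation=0)[:600])
E
```

```text
[[ 517.3 -401.2]
 [ 638.9 -400.7]
 [ 642.6 -241.9]
 [ 519.9 -245.8]] [ 579.7 -322.4]
[121.6   0.5] 121.55712287377646 0.0038590543376811476
[122.7   3.9] 122.74779052814823 0.03188344063835306
[  3.8 158.9] 158.91773032628274 1.5471765152447505
[  2.6 155.4] 155.45168727002874 1.5539152346195857
[ 471.3 -154.3   48. ]
[ 597. -145.   48.]
```

View pics/z2.png

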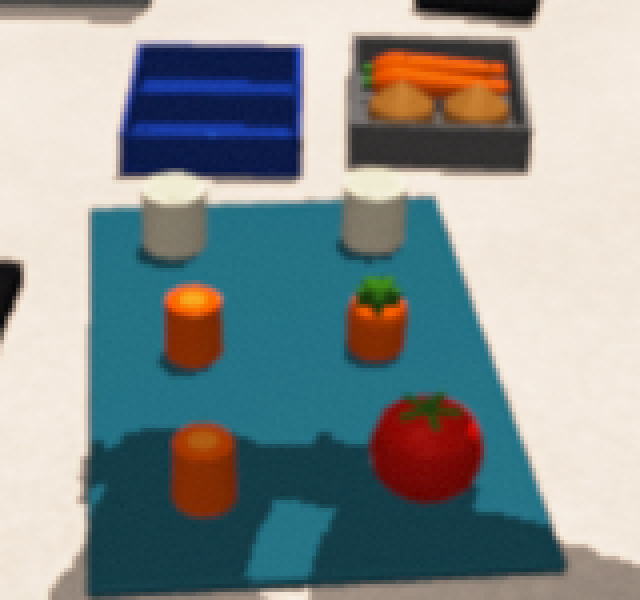

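```bash
python3 -m inch '[1.5,1.2,-0.5,0,0,0, 4.5,3.6,-1.5,0,0,0, 8.0,6.3,-2.8,0,0,0, 11.5,9,-4,0,0,0, 14,11,-4.8,0,0,0, 15.4,12.1,-5.3,0,0,0, 15.4,12.1,-5.3,0,0,0, 15.4,12.1,-5.3,0,0,0]' -0.6 50
python3 - <<'E'
from h import *
c=ctrl.get_calibration('wrist');im=ctrl.capture('wrist');cv2.imwrite('pics/w1.png',im[:,:,::-1])
print(proj('wrist',(472,-154,48),c),proj('wrist',(597,-146,48),c),pose()[1], onz('scene',(250,215),9),onz('scene',(318,275),9))
E
```

```text
time_s: 1.72
eef_pos: [471.9, -154.2, 110.3]
ee_rot: [0.5, -0.5, 0.501, -0.5]
force: [-0.3, -0.1, -0.2]
grip_width: 0.803
[318.62873706 216.5423164 ] [482.89304836 205.10812363] [ 472.47001175 -153.73592879  110.916564  ] [ 698.97506499 -105.84549635    9.        ] [717.45020268 154.62297154   9.        ]
```

View pics/w1.png

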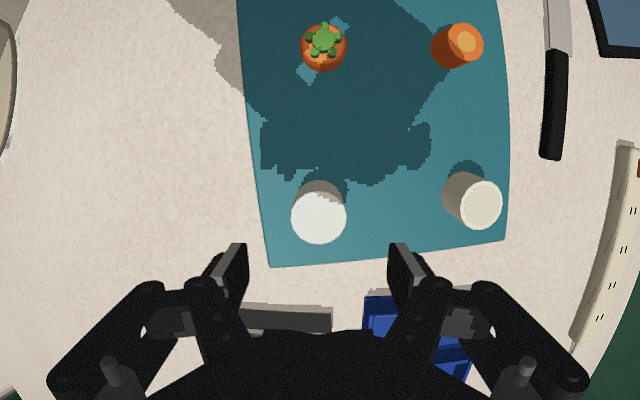

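Daikon A's top is at (318,217), where it was predicted, and B's is at (481,205), also as predicted. Descending.

```bash
python3 -m inch '[0,1.5,0,0,0,0, 0,4,0,0,0,0, 0,6.5,0,0,0,0, 0,8.5,0,0,0,0, 0,9.6,0,0,0,0, 0,10,0,0,0,0, 0,10,0,0,0,0, 0,10,0,0,0,0]' -0.6 50
python3 -m inch '[0,0,0,0,0,0, 0,0,0,0,0,0, 0,0,0,0,0,0, 0,0,0,0,0,0, 0,0,0,0,0,0, 0,0,0,0,0,0]' 1 50
python3 - <<'E'
from h import *
print(pose()[0]['grip_width'])
im=ctrl.capture('side');cv2.imwrite('pics/s1.png',cv2.resize(im[100:270,230:470],(720,510))[:,:,::-1])
E
```

```text
time_s: 2.43
eef_pos: [472.9, -153.8, 11.4]
ee_rot: [0.5, -0.5, 0.499, -0.5]
force: [0.4, 0.0, 0.7]
grip_width: 0.8
time_s: 2.93
eef_pos: [472.5, -154.1, 11.4]
ee_rot: [-0.5, 0.5, -0.499, 0.501]
force: [-0.2, 1.9, 7.8]
grip_width: 0.451
0.4513578303008603
```

View pics/s1.png

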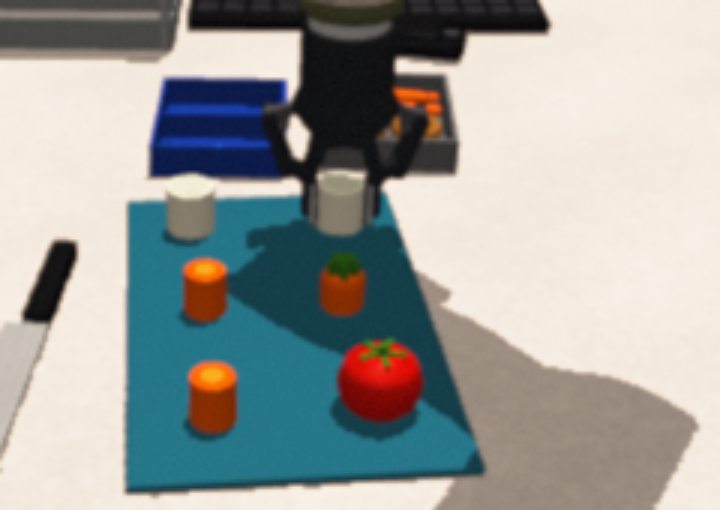

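```bash
python3 -m inch '[0,-1,0,0,0,0, 0,-3,0,0,0,0, 0,-5.5,0,0,0,0, 0,-8,0,0,0,0, 0,-9.5,0,0,0,0, 0,-10,0,0,0,0]'
python3 -m inch '[1.2,0,0.6,0,0,0, 4,0,2.1,0,0,0, 7.2,0,3.8,0,0,0, 10.4,0,5.4,0,0,0, 13.6,0,7.1,0,0,0, 16.8,0,8.8,0,0,0, 19.4,0,10.2,0,0,0, 20.6,0,10.8,0,0,0]'
python3 -m inch '[0,0,0,0,0,0, 0,0,0,0,0,0, 0,0,0,0,0,0]'
python3 - <<'E'
from h import *
c=ctrl.get_calibration('wrist');im=ctrl.capture('wrist');cv2.imwrite('pics/w2.png',im[:,:,::-1])
im=ctrl.capture('scene');cv2.imwrite('pics/c2.png',cv2.resize(im[90:230,160:340],(720,560))[:,:,::-1])
print(pose()[0]['grip_width'])
E
```

```text
time_s: 3.48
eef_pos: [473.0, -154.6, 113.5]
ee_rot: [-0.5, 0.5, -0.498, 0.502]
force: [-0.7, -0.1, -0.2]
grip_width: 0.451
time_s: 4.15
eef_pos: [580.3, -362.9, 109.2]
ee_rot: [0.499, -0.5, 0.501, -0.5]
force: [-0.1, -0.2, -1.2]
grip_width: 0.454
time_s: 4.4
eef_pos: [579.6, -359.0, 109.9]
ee_rot: [0.5, -0.5, 0.5, -0.499]
force: [0.4, -0.1, -1.6]
grip_width: 0.45
0.45937218030052995
```

View pics/w2.png

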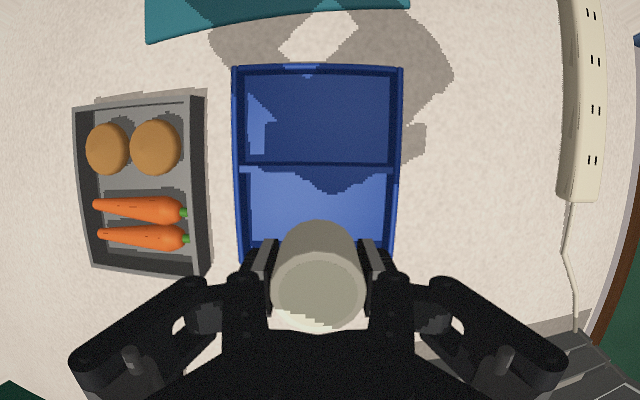

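View pics/c2.png

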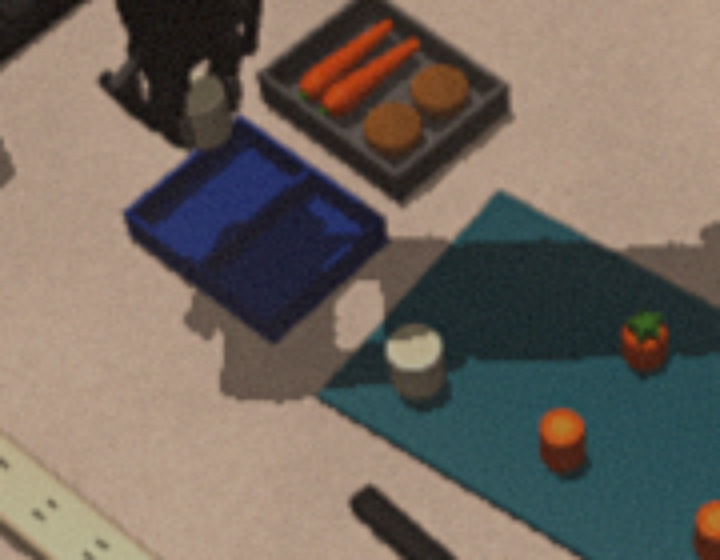

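```bash
python3 - <<'E'
from h import *
np.set_printoptions(precision=1,suppress=True)
for uv in((232,68),(403,68),(238,170),(397,164),(238,258),(392,256)):print(uv,onz('wrist',uv,32)[:2])
E
```

```text
(232, 68) [ 517.4 -253. ]
(403, 68) [ 640.4 -252.7]
(238, 170) [ 520.4 -328.4]
(397, 164) [ 637.5 -323.6]
(238, 258) [ 515.2 -399.6]
(392, 256) [ 638.9 -397.4]
```

```bash
python3 -m inch '[0.1,1,0,0,0,0, 0.3,3.5,0,0,0,0, 0.3,6,0,0,0,0, 0.3,8,0,0,0,0, 0.3,9.3,0,0,0,0, 0.3,9.9,0,0,0,0, 0.3,10.1,0,0,0,0, 0.3,10.1,0,0,0,0]'
python3 -m inch '[0,0,0,0,0,0, 0,0.1,0,0,0,0, 0,0.2,0,0,0,0, 0,0.2,0,0,0,0]'
```

```text
time_s: 5.17
eef_pos: [580.3, -363.1, 9.8]
ee_rot: [-0.5, 0.5, -0.5, 0.5]
force: [-1.1, -0.1, 0.4]
grip_width: 0.454
time_s: 5.5
eef_pos: [580.4, -363.4, 8.5]
ee_rot: [-0.5, 0.5, -0.499, 0.501]
force: [-0.3, 1.4, 4.1]
grip_width: 0.452
```

```bash
python3 -m inch '[0,0,0,0,0,0, 0,0,0,0,0,0, 0,0,0,0,0,0, 0,0,0,0,0,0, 0,0,0,0,0,0]' -0.5
python3 -m inch '[0,-1,0,0,0,0, 0,-3,0,0,0,0, 0,-5.5,0,0,0,0, 0,-8,0,0,0,0, 0,-9.5,0,0,0,0, 0,-10.2,0,0,0,0]'
python3 - <<'E'
from h import *
im=ctrl.capture('wrist');cv2.imwrite('pics/w3.png',im[:,:,::-1])
E
```

```text
time_s: 5.92
eef_pos: [580.0, -363.0, 7.2]
ee_rot: [0.5, -0.5, 0.5, -0.5]
force: [-0.0, 0.5, -0.0]
grip_width: 0.752
time_s: 6.42
eef_pos: [580.8, -363.7, 113.0]
ee_rot: [-0.5, 0.5, -0.498, 0.502]
force: [0.9, -0.2, 0.1]
grip_width: 0.752
```

View pics/w3.png

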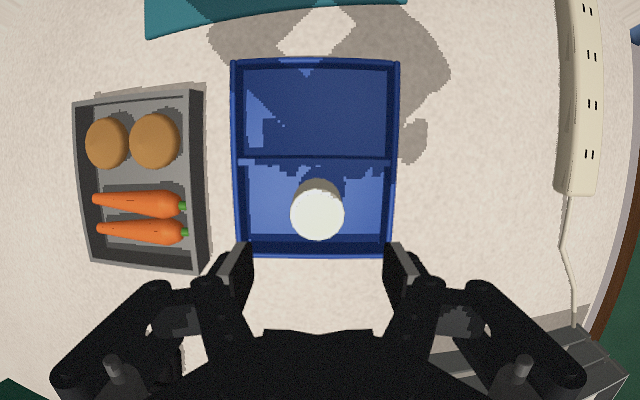

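Daikon A is standing in the far bay, with its top at (317,215). Next, daikon B.

```bash
python3 -m inch '[-1.5,0,0.1,0,0,0, -4.5,0,0.4,0,0,0, -8.0,0,0.7,0,0,0, -11.7,0,1.0,0,0,0, -15.4,0,1.2,0,0,0, -18.6,0,1.5,0,0,0, -20.8,0,1.7,0,0,0, -21.7,0,1.7,0,0,0]' -0.6
python3 -m inch '[0,0,0,0,0,0, 0,0,0,0,0,0]'
python3 - <<'E'
from h import *
c=ctrl.get_calibration('wrist');im=ctrl.capture('wrist');cv2.imwrite('pics/w4.png',im[:,:,::-1])
print(proj('wrist',(597,-146,48),c))
E
```

```text
time_s: 7.13
eef_pos: [596.8, -142.7, 108.5]
ee_rot: [-0.501, 0.501, -0.5, 0.499]
force: [-0.5, -0.1, 0.9]
grip_width: 0.799
time_s: 7.3
eef_pos: [596.9, -146.7, 108.9]
ee_rot: [-0.5, 0.5, -0.5, 0.5]
force: [0.4, 0.2, 0.2]
grip_width: 0.803
[318.75056175 216.5637162 ]
```

View pics/w4.png

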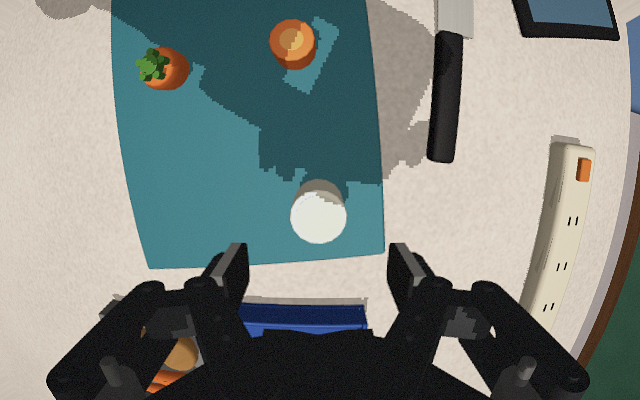

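Centred on B (its top is at (318,217)). Descending 99 mm, closing and lifting.

```bash
python3 -m inch '[0,1.5,0,0,0,0, 0,4,0,0,0,0, 0,6.5,0,0,0,0, 0,8.5,0,0,0,0, 0,9.5,0,0,0,0, 0,9.9,0,0,0,0, 0,9.9,0,0,0,0, 0,9.9,0,0,0,0]' -0.6 50
python3 -m inch '[0,0,0,0,0,0, 0,0,0,0,0,0, 0,0,0,0,0,0, 0,0,0,0,0,0, 0,0,0,0,0,0, 0,0,0,0,0,0]' 1 50
python3 -m inch '[0,-1,0,0,0,0, 0,-3,0,0,0,0, 0,-5.5,0,0,0,0, 0,-8,0,0,0,0, 0,-9.5,0,0,0,0, 0,-10,0,0,0,0, 0,-10,0,0,0,0]'
```

```text
time_s: 8.02
eef_pos: [597.6, -146.8, 11.3]
ee_rot: [-0.5, 0.5, -0.5, 0.501]
force: [1.4, -0.5, 0.0]
grip_width: 0.799
time_s: 8.52
eef_pos: [597.6, -146.3, 11.5]
ee_rot: [-0.5, 0.5, -0.499, 0.501]
force: [-1.2, -0.2, 6.6]
grip_width: 0.45
time_s: 9.1
eef_pos: [597.4, -146.2, 111.8]
ee_rot: [-0.5, 0.5, -0.499, 0.501]
force: [0.1, -0.2, -2.3]
grip_width: 0.452
```

```bash
python3 -m inch '[1.2,0,-0.1,0,0,0, 3.7,0,-0.4,0,0,0, 6.7,0,-0.8,0,0,0, 9.7,0,-1.2,0,0,0, 12.4,0,-1.6,0,0,0, 13.8,0,-1.8,0,0,0, 14.2,0,-1.8,0,0,0, 14.2,0,-1.8,0,0,0]'
python3 -m inch '[0,1,0,0,0,0, 0,3.5,0,0,0,0, 0,6,0,0,0,0, 0,8,0,0,0,0, 0,9.3,0,0,0,0, 0,9.9,0,0,0,0, 0,10.1,0,0,0,0, 0,10.1,0,0,0,0]'
python3 -m inch '[0,0,0,0,0,0, 0,0.1,0,0,0,0, 0,0.2,0,0,0,0, 0,0.2,0,0,0,0]'
```

```text
time_s: 9.77
eef_pos: [578.5, -288.5, 109.2]
ee_rot: [0.5, -0.5, 0.501, -0.5]
force: [-0.1, 0.1, -0.6]
grip_width: 0.456
time_s: 10.43
eef_pos: [579.4, -287.6, 9.6]
ee_rot: [0.5, -0.5, 0.5, -0.5]
force: [-0.2, -0.8, 0.0]
grip_width: 0.457
time_s: 10.77
eef_pos: [579.5, -288.2, 8.6]
ee_rot: [-0.5, 0.5, -0.499, 0.501]
force: [-1.1, 1.6, 5.4]
grip_width: 0.45
```

```bash
python3 -m inch '[0,0,0,0,0,0, 0,0,0,0,0,0, 0,0,0,0,0,0, 0,0,0,0,0,0, 0,0,0,0,0,0]' -0.5
python3 -m inch '[0,-1,0,0,0,0, 0,-3,0,0,0,0, 0,-5.5,0,0,0,0, 0,-8,0,0,0,0, 0,-9.5,0,0,0,0, 0,-10.2,0,0,0,0]'
python3 - <<'E'
from h import *
im=ctrl.capture('wrist');cv2.imwrite('pics/w5.png',im[:,:,::-1])
im=ctrl.capture('side');cv2.imwrite('pics/s5.png',cv2.resize(im[100:270,230:470],(720,510))[:,:,::-1])
E
```

```text
time_s: 11.18
eef_pos: [579.0, -288.0, 7.2]
ee_rot: [0.5, -0.5, 0.5, -0.5]
force: [-0.0, 0.0, -0.3]
grip_width: 0.753
time_s: 11.68
eef_pos: [579.8, -288.6, 112.8]
ee_rot: [-0.5, 0.5, -0.498, 0.502]
force: [-0.3, -0.4, 0.6]
grip_width: 0.753
```

View pics/w5.png

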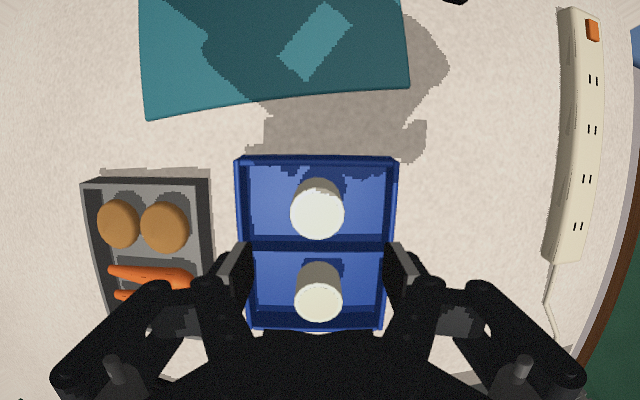

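View pics/s5.png

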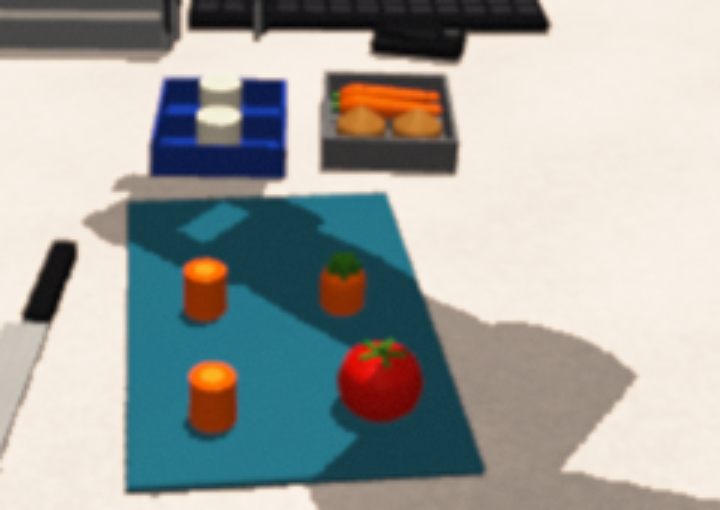

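Both daikons stand upright, one in each bay. Next, carrot B.

```bash
python3 -m inch '[-1.5,0,0,0,0,0, -4.8,0,0,0,0,0, -8.7,0,0,0,0,0, -12.7,0,0,0,0,0, -16.7,0,0,0,0,0, -20.7,0,0,0,0,0, -24.2,0,0,0,0,0, -26.3,0,0,0,0,0]' -0.6
python3 -m inch '[0,0,0,0,0,0, 0,0,0,0,0,0]'
python3 - <<'E'
from h import *
c=ctrl.get_calibration('wrist');im=ctrl.capture('wrist');cv2.imwrite('pics/w6.png',im[:,:,::-1])
print(proj('wrist',(579,-25,44),c),proj('wrist',(568,105,44),c),pose()[1])
E
```

```text
time_s: 12.45
eef_pos: [577.5, -20.6, 107.9]
ee_rot: [-0.5, 0.501, -0.5, 0.498]
force: [0.5, -0.7, -0.4]
grip_width: 0.802
time_s: 12.62
eef_pos: [578.2, -23.5, 108.2]
ee_rot: [-0.5, 0.501, -0.5, 0.499]
force: [0.2, 0.5, 0.1]
grip_width: 0.8
[319.7571     218.12922329] [304.01336805  29.4771848 ] [578.40892485 -24.62803778 108.37025947]
```

View pics/w6.png

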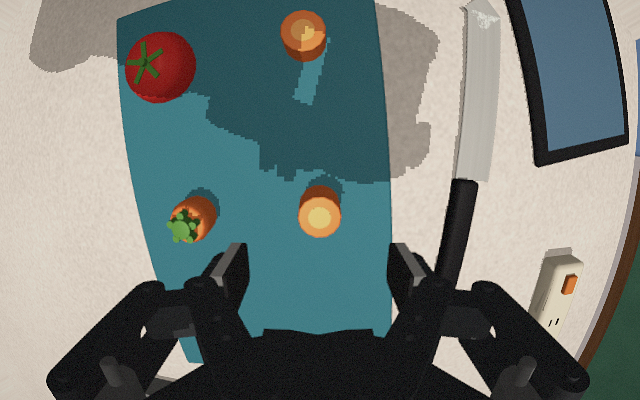

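The carrot B top at (320,218) is as predicted. The stubbed top at (190,220) is clear of the fingers.

```bash
python3 -m inch '[0,1.5,0,0,0,0, 0,4,0,0,0,0, 0,6.5,0,0,0,0, 0,8.5,0,0,0,0, 0,9.6,0,0,0,0, 0,10,0,0,0,0, 0,10,0,0,0,0, 0,10,0,0,0,0]' -0.6 50
python3 -m inch '[0,0,0,0,0,0, 0,0,0,0,0,0, 0,0,0,0,0,0, 0,0,0,0,0,0, 0,0,0,0,0,0, 0,0,0,0,0,0]' 1 50
python3 -m inch '[0,-1,0,0,0,0, 0,-3,0,0,0,0, 0,-5.5,0,0,0,0, 0,-8,0,0,0,0, 0,-9.5,0,0,0,0, 0,-10,0,0,0,0, 0,-10,0,0,0,0]'
```

```text
time_s: 13.33
eef_pos: [579.5, -25.5, 10.1]
ee_rot: [-0.5, 0.5, -0.5, 0.501]
force: [0.7, 0.4, 0.3]
grip_width: 0.804
time_s: 13.83
eef_pos: [579.5, -25.1, 10.3]
ee_rot: [-0.5, 0.5, -0.5, 0.5]
force: [-1.0, 0.7, 6.5]
grip_width: 0.355
time_s: 14.42
eef_pos: [579.5, -25.1, 110.8]
ee_rot: [-0.5, 0.5, -0.499, 0.501]
force: [-0.8, -1.1, -0.4]
grip_width: 0.356
```

```bash
python3 -m inch '[-1.2,0,-0.5,0,0,0, -3.7,0,-1.5,0,0,0, -6.7,0,-2.7,0,0,0, -9.7,0,-4,0,0,0, -12.7,0,-5.2,0,0,0, -15.7,0,-6.4,0,0,0, -18.7,0,-7.7,0,0,0, -21.7,0,-8.9,0,0,0]'
python3 -m inch '[-3,0,-1.2,0,0,0, -6,0,-2.5,0,0,0, -9,0,-3.7,0,0,0, -12,0,-4.9,0,0,0, -15,0,-6.2,0,0,0, -17.6,0,-7.2,0,0,0, -19,0,-7.8,0,0,0, -19.2,0,-7.9,0,0,0]'
python3 -m inch '[0,0,0,0,0,0, 0,0,0,0,0,0]'
python3 - <<'E'
from h import *
c=ctrl.get_calibration('wrist');im=ctrl.capture('wrist');cv2.imwrite('pics/w7.png',im[:,:,::-1])
im=ctrl.capture('side');cv2.imwrite('pics/s7.png',im[:,:,::-1])
print(pose()[1])
E
```

```text
time_s: 15.08
eef_pos: [487.7, 193.8, 107.9]
ee_rot: [-0.499, 0.501, -0.501, 0.499]
force: [0.9, 0.2, -0.9]
grip_width: 0.357
time_s: 15.75
eef_pos: [408.2, 386.1, 107.8]
ee_rot: [-0.5, 0.502, -0.5, 0.499]
force: [-0.6, 0.5, -0.1]
grip_width: 0.356
time_s: 15.92
eef_pos: [410.6, 383.4, 108.5]
ee_rot: [-0.499, 0.501, -0.5, 0.5]
force: [-0.2, -0.3, -1.0]
grip_width: 0.354
[411.17966059 383.06741561 108.90677918]
```

View pics/w7.png

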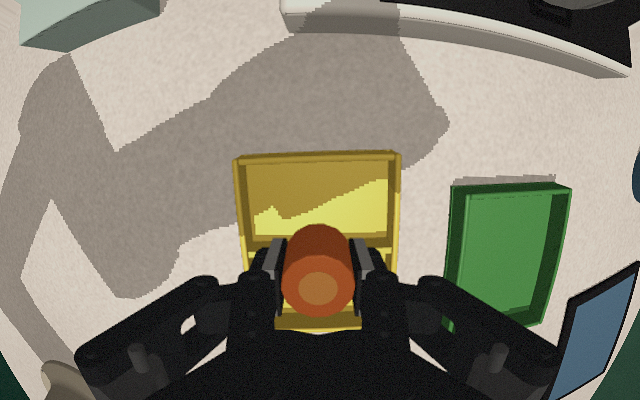

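View pics/s7.png

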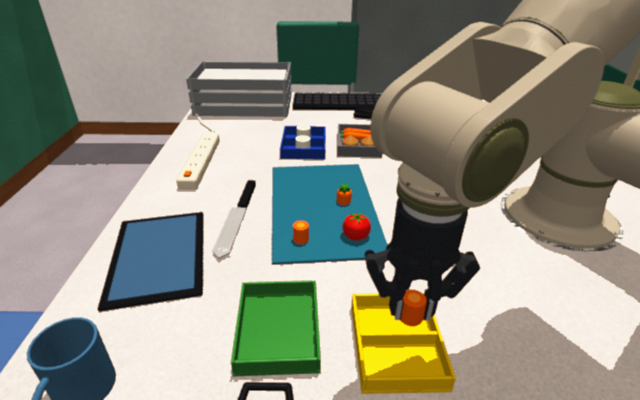

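```bash
python3 - <<'E'
from h import *
np.set_printoptions(precision=1,suppress=True)
for uv in((234,158),(400,152),(401,260),(398,245),(240,258)):print(uv,onz('wrist',uv,32)[:2])
for f in [(412,347)]:
  th=.03;c,s=np.cos(th),np.sin(th)
  for x,y in((-62.5,77.5),(62.5,77.5),(62.5,0),(-62.5,0)):
    print(proj('wrist',(f[0]+c*x-s*y,f[1]+s*x+c*y,32)))
E
```

```text
(234, 158) [349.6 422.9]
(400, 152) [470.3 427.4]
(401, 260) [477.6 341.4]
(398, 245) [473.8 354.7]
(240, 258) [348.5 343.3]
[230.9 158.6]
[402.3 153.5]
[398.1 251.7]
[241. 256.]
```

```bash
python3 -m inch '[0,1,0,0,0,0, -0.1,3.5,0,0,0,0, -0.1,6,0,0,0,0, -0.1,8,0,0,0,0, -0.1,9.3,0,0,0,0, -0.1,9.9,0,0,0,0, -0.1,10.1,0,0,0,0, -0.1,10.1,0,0,0,0]'
python3 -m inch '[0,0,0,0,0,0, 0,0.1,0,0,0,0, 0,0.2,0,0,0,0, 0,0.2,0,0,0,0]'
```

```text
time_s: 16.68
eef_pos: [411.2, 384.6, 8.1]
ee_rot: [0.5, -0.5, 0.5, -0.5]
force: [-0.1, -0.1, -1.6]
grip_width: 0.358
time_s: 17.02
eef_pos: [411.4, 385.1, 7.3]
ee_rot: [0.5, -0.5, 0.5, -0.5]
force: [-1.6, -1.0, 7.9]
grip_width: 0.36
```

```bash
python3 -m inch '[0,0,0,0,0,0, 0,0,0,0,0,0, 0,0,0,0,0,0, 0,0,0,0,0,0, 0,0,0,0,0,0]' -0.5
python3 -m inch '[0,-1,0,0,0,0, 0,-3,0,0,0,0, 0,-5.5,0,0,0,0, 0,-8,0,0,0,0, 0,-9.5,0,0,0,0, 0,-10.3,0,0,0,0, 0,-10.3,0,0,0,0]'
python3 - <<'E'
from h import *
im=ctrl.capture('wrist');cv2.imwrite('pics/w8.png',im[:,:,::-1])
E
```

```text
time_s: 17.43
eef_pos: [411.0, 385.0, 6.2]
ee_rot: [-0.5, 0.5, -0.5, 0.5]
force: [-0.3, 0.8, -1.1]
grip_width: 0.751
time_s: 18.02
eef_pos: [411.6, 385.4, 111.3]
ee_rot: [0.501, -0.499, 0.5, -0.5]
force: [0.6, 1.0, 1.2]
grip_width: 0.748
```

View pics/w8.png

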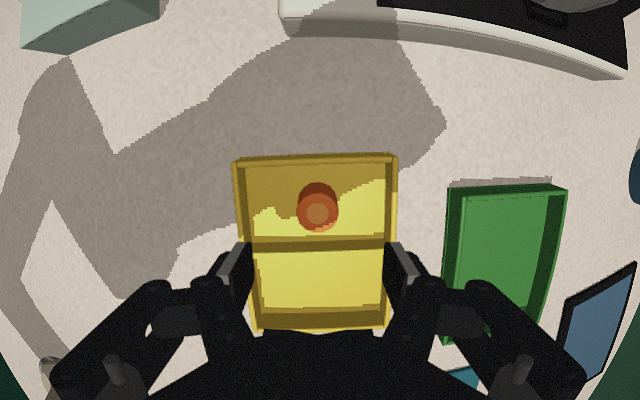

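Carrot B stands in the far bay at (317,208). Now carrot A.

```bash
python3 -m inch '[1.2,0,0.7,0,0,0, 3.7,0,2.1,0,0,0, 6.7,0,3.8,0,0,0, 9.9,0,5.6,0,0,0, 13.1,0,7.3,0,0,0, 16.3,0,9.1,0,0,0, 19.5,0,10.9,0,0,0, 22.7,0,12.7,0,0,0]' -0.6
python3 -m inch '[2.6,0,1.5,0,0,0, 4.5,0,2.5,0,0,0, 5.3,0,3,0,0,0, 5.3,0,3,0,0,0, 5.3,0,3,0,0,0]'
python3 - <<'E'
from h import *
c=ctrl.get_calibration('wrist');im=ctrl.capture('wrist');cv2.imwrite('pics/w9.png',im[:,:,::-1])
print(proj('wrist',(568,105,44),c),pose()[1])
E
```

```text
time_s: 18.73
eef_pos: [537.9, 156.2, 107.9]
ee_rot: [-0.499, 0.501, -0.501, 0.499]
force: [0.5, 0.4, -0.5]
grip_width: 0.8
time_s: 19.15
eef_pos: [567.3, 105.6, 108.4]
ee_rot: [0.5, -0.5, 0.501, -0.499]
force: [0.0, -0.2, 0.1]
grip_width: 0.801
[319.59725439 216.774746  ] [567.18913673 106.13345937 108.6907453 ]
```

View pics/w9.png

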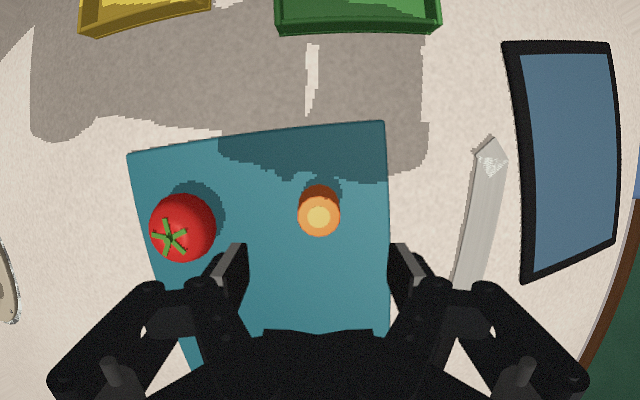

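```bash
python3 -m inch '[0,1.5,0,0,0,0, 0,4,0,0,0,0, 0,6.5,0,0,0,0, 0,8.5,0,0,0,0, 0,9.6,0,0,0,0, 0,10,0,0,0,0, 0,10,0,0,0,0, 0,10,0,0,0,0]' -0.5 50
python3 -m inch '[0,0,0,0,0,0, 0,0,0,0,0,0, 0,0,0,0,0,0, 0,0,0,0,0,0, 0,0,0,0,0,0, 0,0,0,0,0,0]' 1 50
python3 -m inch '[0,-1,0,0,0,0, 0,-3,0,0,0,0, 0,-5.5,0,0,0,0, 0,-8,0,0,0,0, 0,-9.5,0,0,0,0, 0,-10,0,0,0,0, 0,-10,0,0,0,0]'
```

```text
time_s: 19.87
eef_pos: [568.5, 105.5, 10.3]
ee_rot: [0.501, -0.5, 0.499, -0.5]
force: [0.2, -0.1, 0.2]
grip_width: 0.754
time_s: 20.37
eef_pos: [568.5, 105.0, 10.4]
ee_rot: [-0.5, 0.5, -0.5, 0.5]
force: [-1.9, 0.4, 5.7]
grip_width: 0.358
time_s: 20.95
eef_pos: [568.5, 105.0, 110.8]
ee_rot: [-0.501, 0.499, -0.499, 0.501]
force: [-0.5, -0.8, -0.4]
grip_width: 0.355
```

```bash
python3 -m inch '[-1,0,-0.8,0,0,0, -3,0,-2.3,0,0,0, -5.4,0,-4.1,0,0,0, -7.9,0,-6,0,0,0, -10.4,0,-7.9,0,0,0, -12.9,0,-9.8,0,0,0, -15.4,0,-11.7,0,0,0, -17.9,0,-13.5,0,0,0]'
python3 -m inch '[-1.8,0,-1.4,0,0,0, -2.6,0,-2,0,0,0, -2.6,0,-2,0,0,0, -2.6,0,-2,0,0,0, -2.6,0,-2,0,0,0]'
python3 -m inch '[0,1,0,0,0,0, 0,3.5,0,0,0,0, 0,6,0,0,0,0, 0,8,0,0,0,0, 0,9.3,0,0,0,0, 0,9.9,0,0,0,0, 0,10.1,0,0,0,0, 0,10.1,0,0,0,0]'
python3 -m inch '[0,0,0,0,0,0, 0,0.1,0,0,0,0, 0,0.2,0,0,0,0, 0,0.2,0,0,0,0]'
```

```text
time_s: 21.62
eef_pos: [430.3, 285.2, 108.0]
ee_rot: [-0.499, 0.501, -0.5, 0.499]
force: [1.3, -0.6, 0.2]
grip_width: 0.354
time_s: 22.03
eef_pos: [413.5, 309.2, 108.9]
ee_rot: [0.5, -0.5, 0.5, -0.5]
force: [0.9, 0.3, -0.0]
grip_width: 0.357
time_s: 22.7
eef_pos: [413.3, 309.4, 8.0]
ee_rot: [0.5, -0.5, 0.5, -0.5]
force: [-0.9, 0.6, -0.8]
grip_width: 0.358
time_s: 23.03
eef_pos: [413.5, 309.9, 7.4]
ee_rot: [0.5, -0.5, 0.5, -0.5]
force: [-1.6, -3.2, 10.8]
grip_width: 0.356
```

```bash
python3 -m inch '[0,0,0,0,0,0, 0,0,0,0,0,0, 0,0,0,0,0,0, 0,0,0,0,0,0, 0,0,0,0,0,0]' -0.5
python3 -m inch '[0,-1,0,0,0,0, 0,-3,0,0,0,0, 0,-5.5,0,0,0,0, 0,-8,0,0,0,0, 0,-9.5,0,0,0,0, 0,-10.3,0,0,0,0, 0,-10.3,0,0,0,0]'
python3 - <<'E'
from h import *
im=ctrl.capture('wrist');cv2.imwrite('pics/w10.png',im[:,:,::-1])
E
```

```text
time_s: 23.45
eef_pos: [413.0, 310.0, 6.2]
ee_rot: [0.5, -0.5, 0.5, -0.5]
force: [-0.1, 0.4, 0.3]
grip_width: 0.753
time_s: 24.03
eef_pos: [413.7, 310.3, 111.1]
ee_rot: [0.501, -0.499, 0.5, -0.5]
force: [0.5, -0.5, 0.2]
grip_width: 0.752
```

View pics/w10.png

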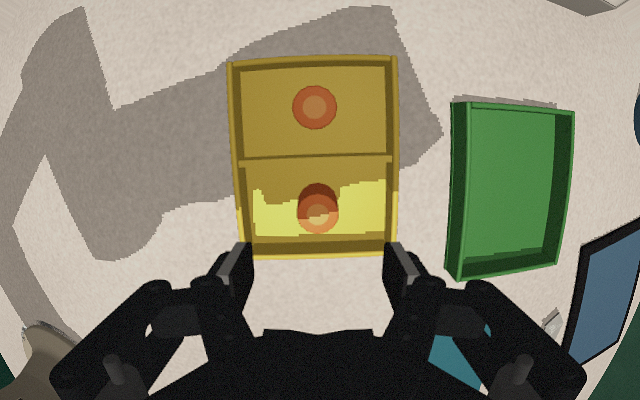

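Both carrots stand, one in each bay. Now to the carrot top.

```bash
python3 -m inch '[1.2,0,0.2,0,0,0, 3.8,0,0.7,0,0,0, 7.2,0,1.3,0,0,0, 10.8,0,2,0,0,0, 14.4,0,2.7,0,0,0, 18,0,3.3,0,0,0, 21.6,0,4,0,0,0, 25.2,0,4.6,0,0,0]' -0.6
python3 -m inch '[3.4,0,0.6,0,0,0, 6.4,0,1.2,0,0,0, 8.3,0,1.6,0,0,0, 9,0,1.7,0,0,0, 9,0,1.7,0,0,0, 9,0,1.7,0,0,0]'
python3 - <<'E'
from h import *
c=ctrl.get_calibration('wrist');im=ctrl.capture('wrist');cv2.imwrite('pics/w11.png',im[:,:,::-1])
print(proj('wrist',(476,-32,38),c),proj('wrist',(476,-32,8),c),pose()[1])
E
```

```text
time_s: 24.75
eef_pos: [458.2, 55.6, 108.2]
ee_rot: [0.499, -0.5, 0.501, -0.499]
force: [1.1, 1.3, 0.1]
grip_width: 0.803
time_s: 25.25
eef_pos: [475.3, -31.6, 108.6]
ee_rot: [0.5, -0.5, 0.501, -0.499]
force: [-0.3, -0.4, -1.0]
grip_width: 0.801
[319.59432493 213.8557212 ] [319.4365151  202.83112955] [475.37602624 -31.14623257 108.796693  ]
```

View pics/w11.png

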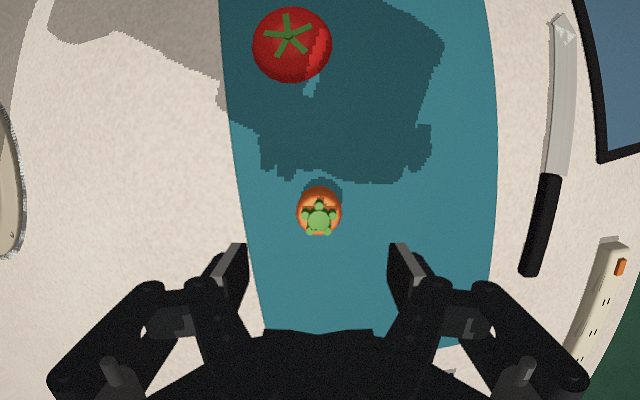

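```bash
python3 -m inch '[0,1.5,0,0,0,0, 0,4,0,0,0,0, 0,6.5,0,0,0,0, 0,8.6,0,0,0,0, 0,9.7,0,0,0,0, 0,10.2,0,0,0,0, 0,10.2,0,0,0,0, 0,10.2,0,0,0,0]' -0.5 50
python3 -m inch '[0,0,0,0,0,0, 0,0,0,0,0,0, 0,0,0,0,0,0, 0,0,0,0,0,0, 0,0,0,0,0,0, 0,0,0,0,0,0]' 1 50
python3 -m inch '[0,-1,0,0,0,0, 0,-3,0,0,0,0, 0,-5.5,0,0,0,0, 0,-8,0,0,0,0, 0,-9.5,0,0,0,0, 0,-10.2,0,0,0,0, 0,-10.2,0,0,0,0]'
```

```text
time_s: 25.97
eef_pos: [476.2, -31.5, 7.8]
ee_rot: [0.5, -0.5, 0.5, -0.5]
force: [0.2, -0.1, 0.0]
grip_width: 0.747
time_s: 26.47
eef_pos: [476.5, -32.0, 8.3]
ee_rot: [-0.5, 0.5, -0.5, 0.5]
force: [-1.5, 1.8, 6.6]
grip_width: 0.39
time_s: 27.05
eef_pos: [476.7, -32.2, 111.0]
ee_rot: [-0.501, 0.499, -0.499, 0.501]
force: [0.0, -0.2, -1.0]
grip_width: 0.387
```

```bash
python3 -m inch '[-1.2,0,0.4,0,0,0, -3.7,0,1.2,0,0,0, -6.7,0,2.2,0,0,0, -9.7,0,3.2,0,0,0, -12.7,0,4.2,0,0,0, -15.7,0,5.2,0,0,0, -18.7,0,6.2,0,0,0, -21.7,0,7.2,0,0,0]'
python3 -m inch '[-3,0,1,0,0,0, -6,0,2,0,0,0, -9,0,3,0,0,0, -11.6,0,3.9,0,0,0, -13.2,0,4.4,0,0,0, -13.7,0,4.6,0,0,0, -13.7,0,4.6,0,0,0, -13.7,0,4.6,0,0,0]'
python3 - <<'E'
from h import *
c=ctrl.get_calibration('wrist');im=ctrl.capture('wrist');cv2.imwrite('pics/w12.png',im[:,:,::-1])
im=ctrl.capture('side');cv2.imwrite('pics/s12.png',im[:,:,::-1])
print(pose()[1])
th=.052;cc,s=np.cos(th),np.sin(th)
for x,y in((-62.5,77.5),(62.5,77.5),(62.5,-77.5),(-62.5,-77.5)):
    print(proj('wrist',(594+cc*x-s*y,322+s*x+cc*y,32),c))
E
```

```text
time_s: 27.72
eef_pos: [547.6, 186.5, 107.9]
ee_rot: [-0.499, 0.501, -0.5, 0.5]
force: [0.5, -0.8, -0.8]
grip_width: 0.386
time_s: 28.38
eef_pos: [593.6, 321.1, 108.3]
ee_rot: [-0.499, 0.501, -0.5, 0.5]
force: [-0.8, -0.6, 0.5]
grip_width: 0.386
[593.91058846 320.71591991 109.07878436]
[226.52789618 109.9550163 ]
[401.31701684 100.76132526]
[397.5282545  293.59043793]
[249.95506052 300.23466559]
```

View pics/w12.png

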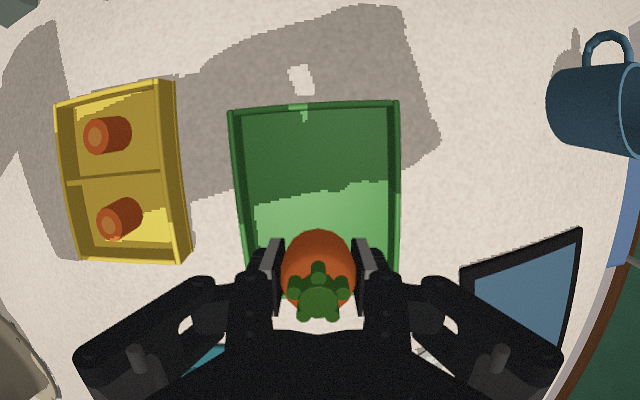

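View pics/s12.png

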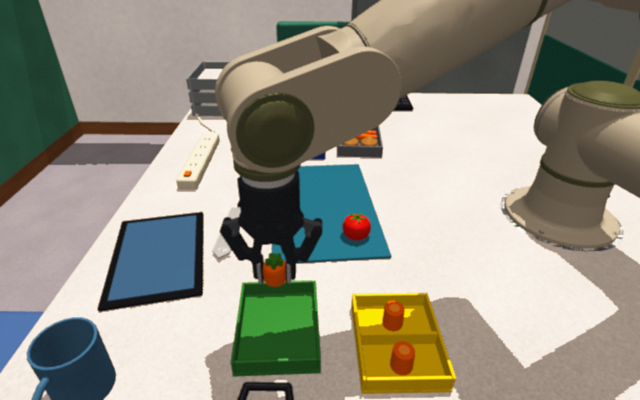

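```bash
python3 -m inch '[0,1,0,0,0,0, 0,3.5,0,0,0,0, 0,6,0,0,0,0, 0,8.2,0,0,0,0, 0,9.5,0,0,0,0, 0,10.1,0,0,0,0, 0,10.3,0,0,0,0, 0,10.3,0,0,0,0]'
python3 -m inch '[0,0,0,0,0,0, 0,0.1,0,0,0,0, 0,0.2,0,0,0,0, 0,0.2,0,0,0,0]'
```

```text
time_s: 29.15
eef_pos: [594.4, 321.9, 6.9]
ee_rot: [-0.5, 0.5, -0.5, 0.5]
force: [0.5, 0.6, 1.1]
grip_width: 0.383
time_s: 29.48
eef_pos: [594.5, 322.2, 5.4]
ee_rot: [0.501, -0.5, 0.5, -0.5]
force: [-0.5, -0.7, 5.0]
grip_width: 0.384
```

```bash
python3 -m inch '[0,0,0,0,0,0, 0,0,0,0,0,0, 0,0,0,0,0,0, 0,0,0,0,0,0, 0,0,0,0,0,0]' -0.5
python3 -m inch '[0,-1,0,0,0,0, 0,-3,0,0,0,0, 0,-5.5,0,0,0,0, 0,-8,0,0,0,0, 0,-11,0,0,0,0, 0,-14,0,0,0,0, 0,-15,0,0,0,0, 0,-15,0,0,0,0]'
python3 - <<'E'
from h import *
im=ctrl.capture('wrist');cv2.imwrite('pics/w13.png',im[:,:,::-1])
im=ctrl.capture('scene');cv2.imwrite('pics/c13.png',im[:,:,::-1])
im=ctrl.capture('side');cv2.imwrite('pics/s13.png',im[:,:,::-1])
E
```

```text
time_s: 29.9
eef_pos: [594.0, 322.0, 4.2]
ee_rot: [-0.5, 0.5, -0.5, 0.5]
force: [-0.2, 0.7, -0.1]
grip_width: 0.748
time_s: 30.57
eef_pos: [595.1, 322.4, 158.1]
ee_rot: [0.502, -0.498, 0.499, -0.501]
force: [-0.4, -0.1, 0.6]
grip_width: 0.753
```

View pics/w13.png

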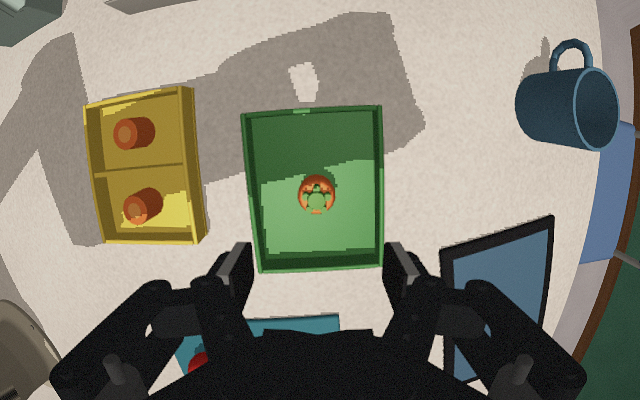

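View pics/s13.png

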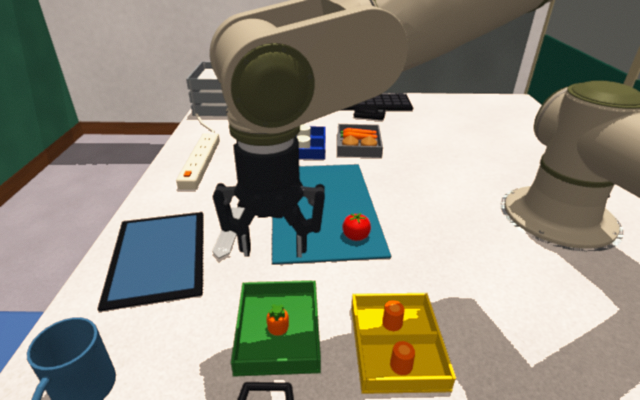

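View pics/c13.png

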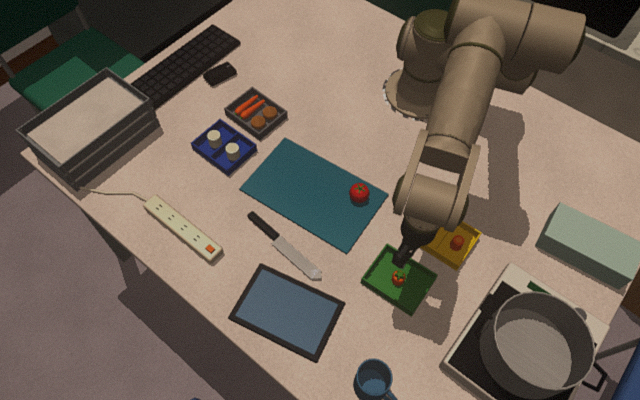

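The pictures show the daikons at (213,139) and (232,152) in the blue dish, the carrots upright at (394,315) and (403,357) in the yellow dish, and the top upright in the caddy. The tomato and knife have not moved. The gripper is clear of everything, so I'm handing in.

```bash
python3 -m inch '[0,0,0,0,0,0, 0,0,0,0,0,0, 0,0,0,0,0,0, 0,0,0,0,0,0]'; python3 -c "
from rig import ctrl
print(ctrl.finish_job())"
```

```text
time_s: 31.05
eef_pos: [593.9, 322.0, 153.7]
ee_rot: [-0.5, 0.5, -0.5, 0.5]
force: [0.4, 0.5, -0.2]
grip_width: 0.752
the job is handed in; nothing more can be done
None
```

All five pieces are sorted in the order you asked, and I handed the job in at about 31 s of the 99 s allowed. The two daikon chunks went into the blue dish, then the two carrot chunks into the yellow dish, and last the carrot top into the green caddy.

- **Final pictures:** The wrist, side and scene pictures at the end show one upright chunk in each bay and the carrot top upright in the caddy. The tomato and knife look unmoved by eye, and the gripper was raised clear, touching nothing. The arm hides one yellow bay in the last scene picture, but the side and wrist pictures show both carrots.
- **Forces:** No force I read was above about 11 N, which came as a carrot was set down.
- **What disagreed:** My automatic outline fit failed for the daikons, the carrot top (except a weak match from the wrist camera) and, from the scene camera, the blue dish. I read the daikons and the dish from the pictures by hand, and the views agreed to within about 5 mm. For the carrot top I used the networks' positions and that weak fit, confirmed from above before gripping.

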